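Hang the hold-down frame on the two pins of the copy stand

ROBOT

A 6-joint arm with a two-finger parallel gripper is mounted at the origin on the work surface; the furniture and walls round the work are solid. World frame = base frame: x ahead of the robot, y to its left, z up, the work surface at z = 0. Lengths are in mm, angles in rad, forces in N, time in s.
With the tool pointing down it reaches from about 350 to 975 mm from the base axis. Payload 7.1 kg.
Tool frame: the origin (TCP) lies at the very end of the fingers, on their centre line; the grasp point (between the pads) lies 19 mm behind it; y points along the fingers, z is the direction in which the jaws open and shut, and the axes are right-handed (so a half turn about y gives the same grasp; the last joint's range is limited). The gripper opens to 88 mm and grips with 3 to 60 N. Pads are 20 mm wide; open, the fingers measure 115 mm over their backs; the gripper's body (75 mm by 178 mm) begins 61 mm behind the grasp point.
Start: joints at [1.139, 0.423, 1.63, -0, 1.089, -0.019], TCP at [250.702, 572.497, 222.675] pointing down, gripper open.
Joint ranges: [-3, 3], [-0.9, 2.11], [0.09, 2.58], [-1.31, 4.45], [0.11, 2.69], [-2.54, 2.54]. Speed limits (rad/s): [2.39, 2.39, 3.01, 3.14, 3.14, 3.14].

INTERFACE

Orientations are given as a rotation vector (axis times angle).
In Python, from station import monitor, camera, finish_job gives the robot as it stands. The module is installed in compiled form; this text tells all that it offers.
- The arm moves only by the tool servo_tool, never from a script. Its argument "rows" is a list of rows, each a list of 3 entries, a list of its own where there are three numbers: the shift along the tool's x, y, z in cm, then the turn about the tool's y in rad, then the opening, from 0 (shut) to 1 (fully open). In form: [[[dx, dy, dz], twist, hand], ...]. A call has exactly 10 rows; each row shifts and turns the commanded pose from where the row before left it, along the tool's axes as they then stand; what a row does not reach is not made up. A row lasts 1/8 s, in which the tool goes at most 62.5 mm and 10.7 degrees, less where a joint would pass 70% of its speed; a pose out of reach is approached as far as the arm can. A call with a gripper value outside its range is refused whole. The fingers move at their own pace and stop on an object; "force" is the grip in N (left out, the last holds). Time passes only in rows, so rows that do not move let the fingers close, or fill a call up. It gives the time, the measured TCP pose, the force and the opening at its end, in the units of the state.
- monitor.read_state(): the state, without advancing time (a new reading comes with each control period).
- camera(name): name is "side" or "top"; returns a dict with "color" (384x512x3 uint8, red, green, blue), "mtx" (3x3 intrinsics, pixels), "dist" ([k1, k2, p1, p2, k3] as OpenCV has them; the pictures are not rectified), "world_from_camera" (4x4, takes a point from camera to world coordinates). Camera axes: x right, y down, z forward; pixel columns grow to the right and rows downward; lengths in mm; the calibration is good to about 2 mm. A picture is of the moment at which its call begins. There is no depth.
- finish_job(): hands the job in, once; it reports no verdict.
The state is a dict: "clock": time; "q": joint angles; "joint_vel": joint speeds; "joint_efforts": joint torques, N m; "ee_pos": TCP position; "ee_rot": TCP orientation; "wrist_force": force on the tool from outside, world axes, zero at the start; "torque": the same for the moment, N m; "finger_gap": opening from 0.0 (shut) to 1.0 (fully open).
Only numpy, scipy, OpenCV 4.12 (cv2) and the standard library are available. Lean on these libraries where they do the work, as an engineer would, in place of code of your own. Each camera call takes 0.05 s, during which the arm holds its last target.

TASK

Hang the loose grey hold-down frame on the sloping copy stand: bring both of its holes over the two pins at once, lower it until it lies flat on the board over the sheet, grip side out, and only then let go of it. The pins sit on a bar that may be clamped a little higher or lower on the board, so feel for them; leave the other things on the desk where they are.

Things in the scene. Friction and masses are not known exactly. Their poses are not given: they have to be found in the camera images.
- hold_frame: Loose flat grey steel-faced frame, 130 (its x) by 170 (its y) by 10 mm thick, 0.2 to 0.39 kg, lying grip side up on the desk. Origin: centre of its underside; z points out of the grip side. Top rail, 56 mm wide, at its +x end, with two holes; two open windows below it, parted by a middle strip 24 mm wide along x that carries the grip rib.
- frame_holes (a point): Point midway between the frame's two round through holes, on its underside, at frame x = +47 mm, y = 0. The holes lie at frame y = -55 and +55 mm, 12 mm in diameter, chamfered 1 mm on the underside. Axes as the frame's.
- frame_grip (a point): Good place to grip the frame's black rib, at frame x = +15 mm, y = 0, z = 34 mm. The rib is 14 mm wide (across frame y), and reaches from frame x = -20 to +44 mm and from z = 10 (the plate's top) to 42 mm. Axes as the frame's.
- copy_board: Sloping wooden board of the fixed copy stand, 200 mm along its x (pointing up the slope) by 210 mm wide (its y), inclined 26 degrees from level, its low edge toward the robot. Origin: centre of its front face; z is the face's outward normal. A ledge 14 mm high edges it at x = -100 to -92 mm. The frame hangs flat on this face, x up the slope, kept from sliding by the pins.
- bar_middle (a point): Mid setting of the pin bar, on the face at board x = +60 mm. Two steel pins, 9 mm thick, 14 mm long, tapered over the last 3 mm to 5 mm, stand square to the face at board y = -55 and +55 mm. Both sit at board x = 60 mm plus one common shift, -12 to +12 mm, new each time and not reported. The clamped bar holds against 50 N. Axes as the board's.
- sticky_notes: Bystander: yellow block of sticky notes, 76x76x23 mm, origin at the centre of its underside.
- mug: Bystander: white mug, 80 mm in diameter, 91 mm high, origin at the centre of its underside.
- stapler: Bystander: black desk stapler, 42x153x60 mm, origin at the centre of its underside.
- tape_dispenser: Bystander: black tape dispenser, 52x151x74 mm, origin at the centre of its underside.
- calculator: Bystander: grey calculator, 132x78x17 mm, origin at the centre of its underside.

How it is judged:
By the outcome, as a careful person would: the job done as asked, in the order asked, and still so for the second after the job is handed in, with the robot touching nothing.
It also fails if it takes over 61 s, if anything falls off the work surface, if the arm or the gripper's body presses on something with over 40 N, if the wrist force passes 120 N, or if a joint passes its speed limit or range.

## Working session

There is one attempt and no reset: what is moved stays moved. The work goes in short steps, Python scripts to look and compute and a tool call to move; the robot and the scene stay as the last step left them, time stands still between calls to the robot, and variables do not carry over. Pictures are saved under pics/ and viewed, and the job is handed in when it is done.

Besides the shell and the picture viewer there is one more tool, called after "Emit:" as name([rows], argument=value, ...), one row to a line, values as JSON. servo_tool: Moves the arm, as the interface text tells. Its arguments: {"type":"object","properties":{"rows":{"type":"array"},"force":{"type":"number"}},"required":["rows"]}

```bash
mkdir -p pics
python3 - <<'E'
from station import monitor, camera
import cv2, numpy as np
s=monitor.read_state(); print(s)
for n in("side","top"):
    c=camera(n); cv2.imwrite(f"pics/{n}0.png",c["color"][:,:,::-1]); np.savez(f"pics/{n}0.npz",**c)
    print(n,c["mtx"],c["dist"],c["world_from_camera"])
E
```

```text
{'clock': 0.0, 'q': array([ 1.13897603e+00,  4.23813440e-01,  1.63067754e+00,  1.32932231e-06,
        1.08860989e+00, -1.89876358e-02]), 'joint_vel': array([-5.63412458e-04, -7.98355145e-06, -3.99976026e-04, -2.95832860e-04,
       -1.70298503e-03, -8.03484411e-05]), 'joint_efforts': array([-1.57892737e-04, -5.44626939e+01, -2.73662639e+01,  6.44410145e-02,
        2.29004648e-02, -1.07688616e-04]), 'ee_pos': array([250.49119431, 572.00405789, 221.92370437]), 'ee_rot': array([-1.54790589,  0.32415422, -0.32361971]), 'wrist_force': array([ 0.17336101, -0.50408831,  0.35795909]), 'torque': array([0.00416871, 0.06143047, 0.06213563]), 'finger_gap': 0.9972379098346165}
side [[361.86719735   0.         254.34619429]
 [  0.         361.86719735 185.38761292]
 [  0.           0.           1.        ]] [-0.06521013  0.          0.          0.          0.        ] [[ 8.16309790e-01 -2.60576694e-01  5.15497928e-01  6.12131138e+01]
 [-5.77537741e-01 -3.53675471e-01  7.35774299e-01 -7.91143423e+02]
 [-9.40666162e-03 -8.98339272e-01 -4.39201624e-01  4.61423645e+02]
 [ 0.00000000e+00  0.00000000e+00  0.00000000e+00  1.00000000e+00]]
top [[474.4819338    0.         254.87870992]
 [  0.         474.4819338  193.93170085]
 [  0.           0.           1.        ]] [-0.02275009  0.          0.          0.          0.        ] [[ 1.98369002e-02 -9.91162924e-01  1.31158515e-01  3.58379701e+02]
 [-9.99765411e-01 -2.08057333e-02 -6.02038568e-03 -1.23255852e+02]
 [ 8.69603215e-03 -1.31008321e-01 -9.91343129e-01  1.27631805e+03]
 [ 0.00000000e+00  0.00000000e+00  0.00000000e+00  1.00000000e+00]]
```

View pics/side0.png

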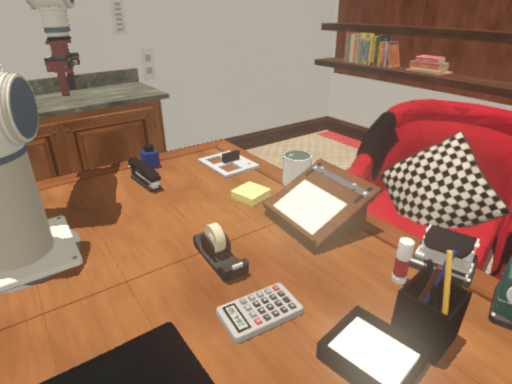

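View pics/top0.png

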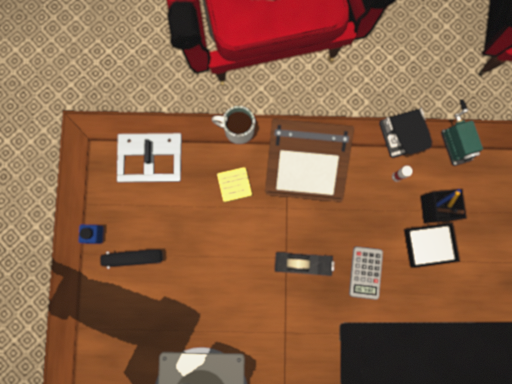

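The side view shows the frame at about (228,161) and the board at (320,205). The top view shows the frame at (149,157), the board at (310,162) and its pin bar at row ~134. I'll enlarge both.

Run:
```python
import cv2, numpy as np
t=cv2.imread("pics/top0.png"); s=cv2.imread("pics/side0.png")
a=cv2.resize(t[120:195,105:195],None,fx=8,fy=8,interpolation=cv2.INTER_CUBIC); cv2.imwrite("pics/tf.png",a)
a=cv2.resize(t[115:210,258:362],None,fx=6,fy=6,interpolation=cv2.INTER_CUBIC); cv2.imwrite("pics/tb.png",a)
a=cv2.resize(s[155:255,255:390],None,fx=5.9,fy=5.9,interpolation=cv2.INTER_CUBIC); cv2.imwrite("pics/sb.png",a)
a=cv2.resize(s[140:185,190:265],None,fx=10,fy=10,interpolation=cv2.INTER_CUBIC); cv2.imwrite("pics/sf.png",a)
```

```text
(no output)
```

View pics/tf.png

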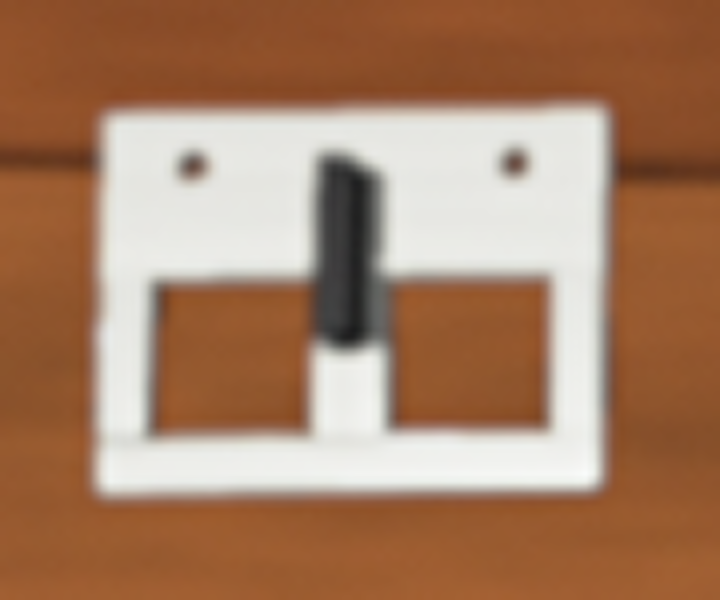

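View pics/tb.png

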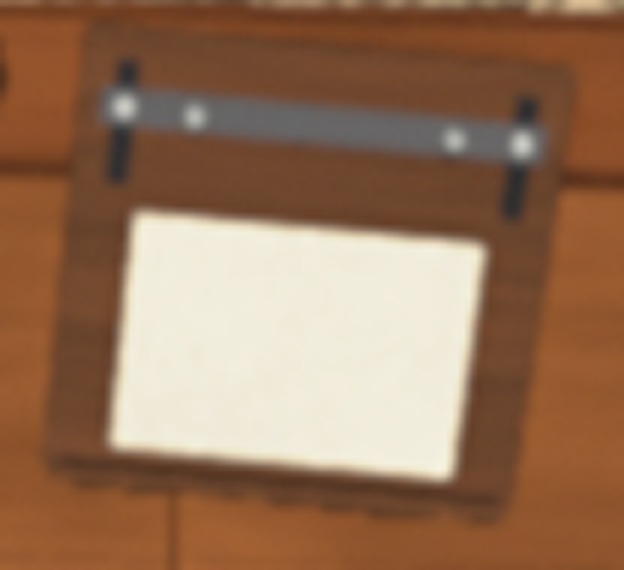

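View pics/sb.png

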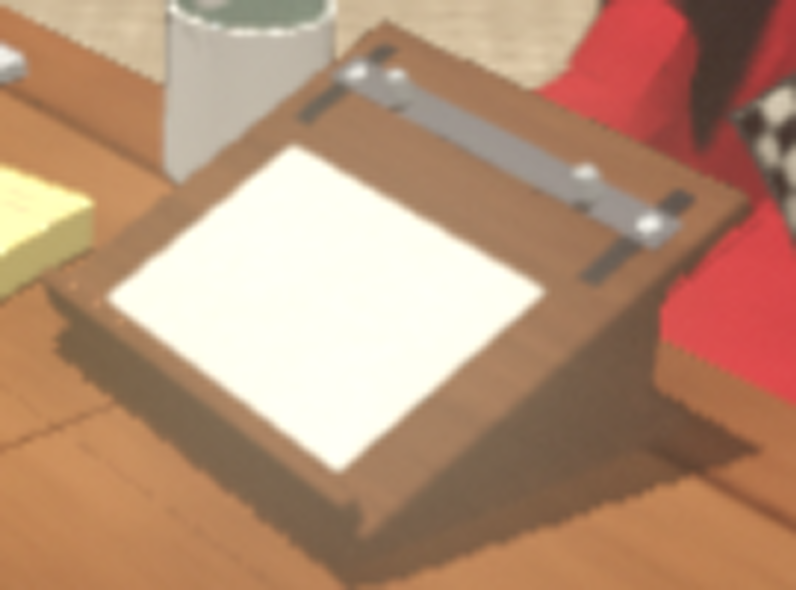

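View pics/sf.png

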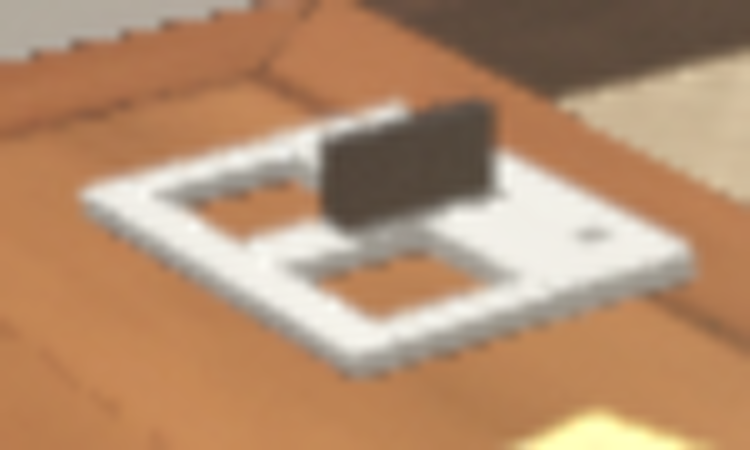

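```bash
cat > h.py <<'E'
import numpy as np, cv2
from scipy.spatial.transform import Rotation as R
from scipy.optimize import least_squares
def load(n): 
    d=np.load(n); return {k:d[k] for k in d.files}
def proj(c,P):
    T=np.linalg.inv(c["world_from_camera"]); 
    return cv2.projectPoints(np.asarray(P,float).reshape(-1,3),cv2.Rodrigues(T[:3,:3])[0],T[:3,3],c["mtx"],c["dist"])[0][:,0]
def un(p,f,ox,oy): p=np.asarray(p,float); return (p+.5)/f-.5+np.array([ox,oy])
def boardT(v): # x,y,z,yaw
    return R.from_euler('z',v[3]).as_matrix()@R.from_euler('y',-np.radians(26)).as_matrix(), np.array(v[:3])
def frameT(v): return R.from_euler('z',v[3]).as_matrix(), np.array([v[0],v[1],v[2]])
def app(T,P): return np.asarray(P,float)@T[0].T+T[1]
E
python3 - <<'E'
from h import *
t=load("pics/top0.npz"); s=load("pics/side0.npz")
# frame
FP=[[65,85,10],[65,-85,10],[-65,-85,10],[-65,85,10],[47,55,10],[47,-55,10]]
pt=un([[103,108],[610,103],[605,490],[97,495],[192,163],[515,160]],8,105,120)
SP=[[-65,85,10],[-65,-85,10],[65,-85,10],[47,-55,10]]
ps=un([[80,192],[352,357],[692,248],[592,234]],10,190,140)
def f(v,show=0):
    T=frameT([v[0],v[1],0,v[2]])
    a=proj(t,app(T,FP))-pt; b=proj(s,app(T,SP))-ps
    if show: print(a.round(2).tolist(),b.round(2).tolist())
    return np.r_[a.ravel(),b.ravel()]
for use in('both','top'):
    g=f if use=='both' else (lambda v:f(v)[:12])
    r=least_squares(g,[690,210,0]); print(use,r.x); f(r.x,1)
BP=[[100,105,0],[100,-105,0]]
bt=un([[90,27],[573,66],[194,117],[455,140]],6,258,115)
bs=un([[385,22],[752,205],[396,76],[586,173]],5.9,255,155)
def g(v,show=0):
    T=boardT(v[:4]); P=app(T,BP+[[60+v[4],55,14],[60+v[4],-55,14]])
    a=proj(t,P)-bt; b=proj(s,P)-bs
    if show: print(a.round(2).tolist(),b.round(2).tolist())
    return np.r_[a.ravel(),b.ravel()]
r=least_squares(g,[650,-220,60,0,0]); print(r.x); g(r.x,1)
np.save("b0.npy",r.x)
# overlay
T=boardT(r.x[:4]); pts=app(T,[[100,105,0],[100,-105,0],[-100,-105,0],[-100,105,0],[-100,-105,14],[-100,105,14],[60+r.x[4],55,0],[60+r.x[4],-55,0]])
print(pts.round(0))
print(((proj(t,pts)-[258,115]+.5)*6-.5).round(0).tolist()); print(((proj(s,pts)-[255,155]+.5)*5.9-.5).round(0).tolist())
from station import monitor
print(R.from_rotvec(monitor.read_state()['ee_rot']).as_matrix().round(3))
E
```

```text
both [6.21657745e+02 1.60222392e+02 3.19272198e-02]
[[0.45, 0.78], [-0.82, 0.74], [-0.64, -0.74], [-0.08, -0.69], [0.12, 0.21], [0.0, 0.14]] [[-0.01, 0.25], [0.34, 0.2], [0.4, 0.69], [0.34, 0.61]]
top [6.21843806e+02 1.59759811e+02 3.35264733e-02]
[[0.58, 0.77], [-0.69, 0.63], [-0.43, -0.86], [0.13, -0.7], [0.26, 0.17], [0.15, 0.05]] [[0.09, 0.29], [0.53, 0.23], [0.54, 0.7], [0.48, 0.63]]
[ 6.09148926e+02 -2.67172343e+02  6.44687745e+01 -7.08066826e-02
  8.34183953e+00]
[[-1.05, -0.32], [0.8, 0.72], [0.09, -0.18], [-0.14, -0.06]] [[-0.43, -0.02], [0.19, -0.74], [0.17, 0.46], [0.31, 0.46]]
[[ 706. -169.  108.]
 [ 691. -378.  108.]
 [ 512. -366.   21.]
 [ 527. -156.   21.]
 [ 506. -365.   33.]
 [ 521. -156.   33.]
 [ 674. -217.   94.]
 [ 667. -326.   94.]]
[[84.0, 25.0], [578.0, 70.0], [510.0, 515.0], [40.0, 472.0], [515.0, 525.0], [40.0, 482.0], [193.0, 110.0], [450.0, 133.0]]
[[382.0, 22.0], [753.0, 201.0], [362.0, 550.0], [40.0, 300.0], [351.0, 526.0], [28.0, 278.0], [406.0, 103.0], [596.0, 201.0]]
[[ 0.916 -0.001  0.401]
 [-0.401 -0.001  0.916]
 [-0.    -1.    -0.001]]
```

Emit:
servo_tool([
  [[0,0,0],-0.148,1],
  [[0,0,0],-0.148,1],
  [[0,0,0],-0.149,1],
  [[2.7,0,-3.0],0,1],
  [[2.7,0,-3.0],0,1],
  [[2.7,0,-3.0],0,1],
  [[2.7,0,-3.0],0,1],
  [[2.7,0,-3.0],0,1],
  [[2.7,0,-3.0],0,1],
  [[2.7,0,-3.0],0,1],
])

```text
clock: 1.35
ee_pos: [447.0, 367.5, 222.4]
ee_rot: [-1.571, -0.025, 0.026]
wrist_force: [0.7, -0.0, 0.0]
finger_gap: 1.0
```

Emit:
servo_tool([
  [[3.1,0,-3.5],0,1],
  [[3.1,0,-3.5],0,1],
  [[3.1,0,-3.5],0,1],
  [[3.1,0,-3.5],0,1],
  [[3.1,0,-3.5],0,1],
  [[2.9,0,-3.8],0,1],
  [[0,4,0],0,1],
  [[0,4,0],0,1],
  [[0,4,0],0,1],
  [[0,0,0],0,1],
])

```text
clock: 2.6
ee_pos: [634.4, 161.0, 99.2]
ee_rot: [-1.572, -0.02, 0.031]
wrist_force: [-0.2, -0.8, 0.8]
finger_gap: 0.998
```

```bash
cat > look.py <<'E'
import sys
from h import *
from station import monitor,camera
tag=sys.argv[1]
for n in("side","top"):
    c=camera(n); cv2.imwrite(f"pics/{n}{tag}.png",c["color"][:,:,::-1]); np.savez(f"pics/{n}{tag}.npz",**c)
# crops: args side x0 y0 x1 y1 scale, top ...
a=list(map(float,sys.argv[2:]))
for n,(x0,y0,x1,y1,k) in zip(("side","top"),(a[:5],a[5:])):
    im=cv2.imread(f"pics/{n}{tag}.png")[int(y0):int(y1),int(x0):int(x1)]
    cv2.imwrite(f"pics/{n}{tag}c.png",cv2.resize(im,None,fx=k,fy=k,interpolation=cv2.INTER_CUBIC))
s=monitor.read_state(); print(s['clock'],s['ee_pos'].round(1),s['ee_rot'].round(4),s['wrist_force'].round(2),s['torque'].round(3),round(s['finger_gap'],3))
print(R.from_rotvec(s['ee_rot']).as_matrix().round(3).tolist())
E
python3 look.py 1 170 80 290 190 6 95 100 205 200 6
```

```text
2.7 [637.4 161.8 103.2] [-1.5707 -0.0253  0.0254] [-0.17  0.04 -0.23] [ 0.026 -0.015 -0.031] 0.999
[[0.999, -0.0, -0.032], [0.032, -0.0, 0.999], [-0.0, -1.0, -0.0]]
```

View pics/side1c.png

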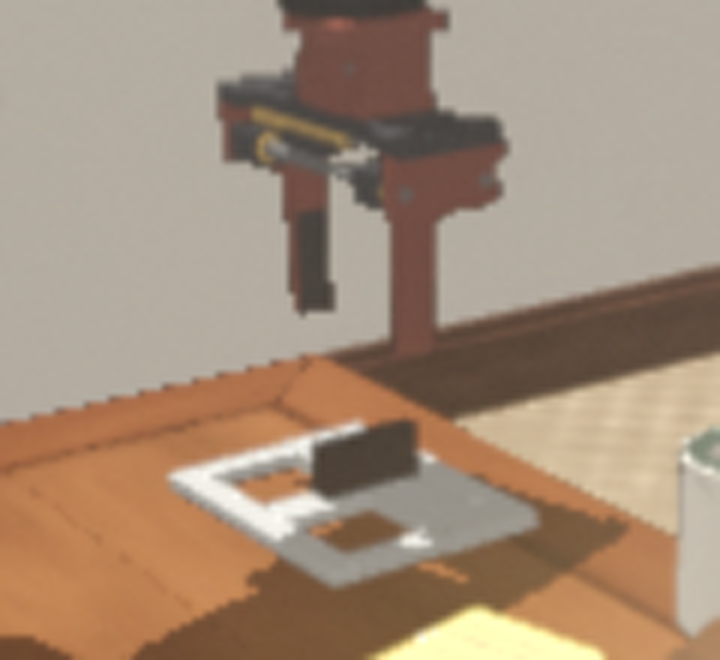

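View pics/top1c.png

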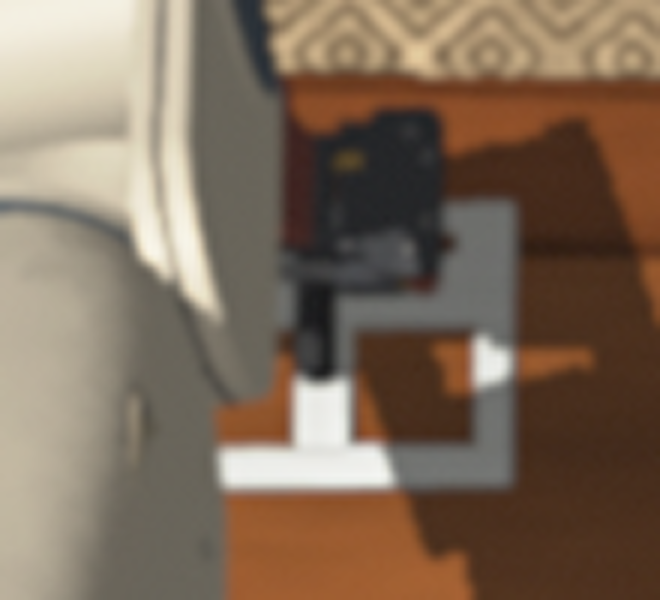

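Run:
```python
from h import *
s=load("pics/side1.npz")
P=[]
for d in(-57,-44,44,57):
    for x in(-10,10): P.append([637.4+x*.999-.032*d,161.8+x*.032+.999*d,103.2])
print(((proj(s,P)-[170,80]+.5)*6-.5).round(0).tolist())
```

```text
[[410.0, 355.0], [442.0, 347.0], [396.0, 349.0], [428.0, 341.0], [305.0, 309.0], [336.0, 302.0], [292.0, 303.0], [323.0, 296.0]]
```

Emit:
servo_tool([
  [[0.1,2,-0.1],0,1],
  [[0,2,0],0,1],
  [[0,2,0],0,1],
  [[0,1.5,0],0,1],
  [[0,1.2,0],0,1],
  [[0,0,0],0,1],
  [[0,0,0],0,0.0],
  [[0,0,0],0,0.0],
  [[0,0,0],0,0.0],
  [[0,0,0],0,0.0],
], force=20)

```text
clock: 3.95
ee_pos: [638.3, 160.8, 16.0]
ee_rot: [-1.571, -0.026, 0.025]
wrist_force: [-0.0, 0.1, 0.2]
finger_gap: 0.584
```

Emit:
servo_tool([
  [[0,0,0],0,0.0],
  [[0,0,0],0,0.0],
  [[0,0,0],0,0.0],
  [[0,0,0],0,0.0],
  [[0,0,0],0,0.0],
  [[0,0,0],0,0.0],
  [[0,0,0],0,0.0],
  [[0,-0.5,0],0,0.0],
  [[0,-0.5,0],0,0.0],
  [[0,0,0],0,0.0],
])

```text
clock: 5.2
ee_pos: [638.4, 160.7, 26.2]
ee_rot: [-1.571, -0.026, 0.025]
wrist_force: [-0.1, 0.6, -4.4]
finger_gap: 0.16
```

Emit:
servo_tool([
  [[0,-1,0],0,0.0],
  [[0,-2,0],0,0.0],
  [[0,-3,0],0,0.0],
  [[0,-3,0],0,0.0],
  [[0,-3,0],0,0.0],
  [[0,-3,0],0,0.0],
  [[0,-2,0],0,0.0],
  [[0,-1,0],0,0.0],
  [[0,0,0],0,0.0],
  [[0,0,0],0,0.0],
])

```text
clock: 6.45
ee_pos: [637.4, 160.6, 204.4]
ee_rot: [-1.571, -0.024, 0.027]
wrist_force: [0.1, -0.0, -3.8]
finger_gap: 0.159
```

```bash
python3 look.py 2 160 40 300 150 5.5 75 100 205 200 6
```

```text
6.55 [637.5 160.6 204.3] [-1.5711 -0.0236  0.027 ] [-0.55  0.34 -2.96] [-0.007 -0.027 -0.047] 0.158
[[0.999, -0.002, -0.032], [0.032, -0.001, 0.999], [-0.002, -1.0, -0.0]]
```

View pics/side2c.png

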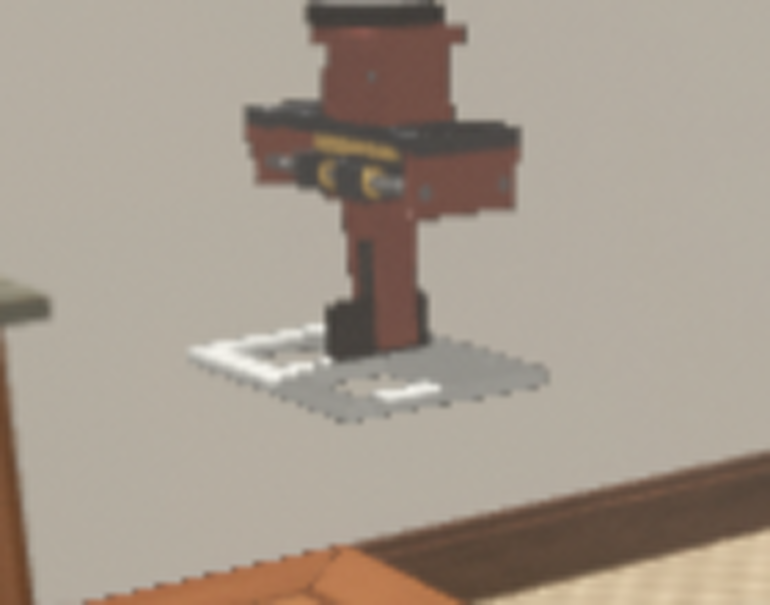

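The picture shows the frame hanging level in the gripper. Its near corner is at crop (345,418) and its right corner at (545,375). The tool can't be tilted, so I'll pivot the frame in the pads by pressing its top edge on the board below the bar.

Emit:
servo_tool([
  [[0,0,0],0.103,0.0],
  [[-0.6,0,-2.0],0,0.0],
  [[0,0,-4.0],0,0.0],
  [[0,0,-5.5],0,0.0],
  [[0,0,-6.0],0,0.0],
  [[0,0,-6.0],0,0.0],
  [[0,0,-6.0],0,0.0],
  [[0,0,-5.5],0,0.0],
  [[0,0,-4.5],0,0.0],
  [[0,0,-3.4],0,0.0],
], force=30)

```text
clock: 7.8
ee_pos: [600.1, -269.5, 205.2]
ee_rot: [-1.57, 0.056, -0.055]
wrist_force: [0.1, 0.2, -3.0]
finger_gap: 0.154
```

Emit:
servo_tool([
  [[0,0,0],0,0.0],
  [[0,1,0],0,0.0],
  [[0,2,0],0,0.0],
  [[0,2,0],0,0.0],
  [[0,2,0],0,0.0],
  [[0,0.5,0],0,0.0],
  [[0,0,0],0,0.0],
  [[0,0,0],0,0.0],
  [[0,0,0],0,0.0],
  [[0,0,0],0,0.0],
])

```text
clock: 9.05
ee_pos: [602.1, -266.9, 131.3]
ee_rot: [-1.57, 0.055, -0.056]
wrist_force: [-0.4, -0.1, -3.0]
finger_gap: 0.156
```

```bash
python3 look.py 3 240 120 390 255 5 245 95 375 215 5.5
```

```text
9.15 [ 601.9 -266.8  131. ] [-1.5703  0.0553 -0.0559] [ 0.35  0.39 -3.27] [ 0.009 -0.009 -0.04 ] 0.16
[[0.997, 0.0, 0.071], [-0.071, -0.0, 0.997], [0.0, -1.0, -0.0]]
```

View pics/side3c.png

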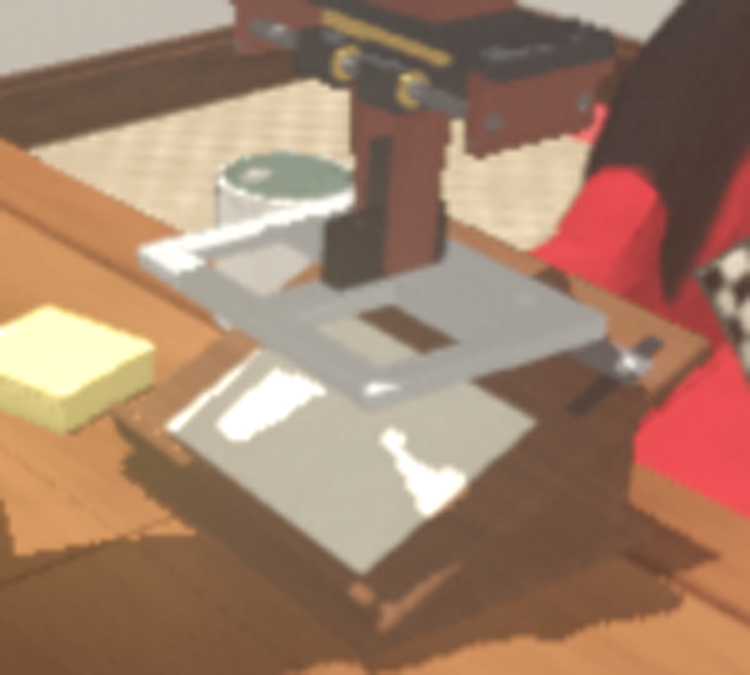

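View pics/top3c.png

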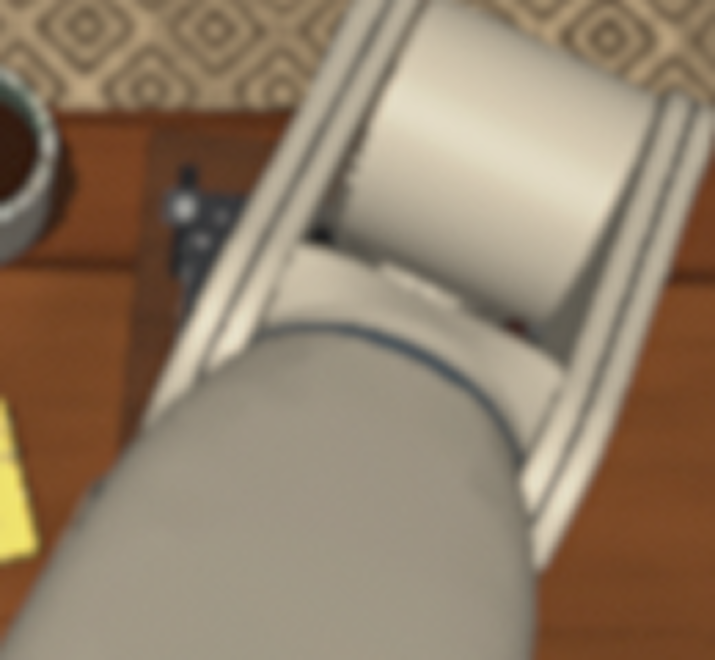

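```bash
cat > fitheld.py <<'E'
from h import *
def fit(cam,tcp,yaw,PP,px,y0=0,prior=None,zfix=None):
    # v: xg, pitch(up positive), zg
    def T(v):
        Rm=R.from_euler('z',yaw).as_matrix()@R.from_euler('y',-v[1]).as_matrix()
        G=np.array(tcp,float)+[0,0,19]
        return Rm,G-Rm@np.array([v[0],y0,v[2]])
    def f(v): return np.r_[(proj(cam,app(T(v),PP))-px).ravel(),(v[2]-35)/2,(v[0]-16.6)/4]
    r=least_squares(f,[16.6,0,35],x_scale=[1,.01,1]); return r.x,T(r.x),r.fun[:-2].reshape(-1,2)
E
python3 - <<'E'
from fitheld import *
s=load("pics/side3.npz")
PP=[[-65,85,10],[-65,-85,10],[65,-85,10],[47,-55,10]]
px=un([[140,250],[368,396],[606,318],[524,298]],5,240,120)
v,T,res=fit(s,[601.9,-266.8,131],-0.071,PP,px); print(v,np.degrees(v[1]),res.round(2).tolist())
E
```

```text
[1.61240200e+01 1.05590476e-02 3.42483423e+01] 0.6049888635735543 [[-0.98, 0.04], [0.5, 0.09], [0.12, -0.26], [0.44, 0.68]]
```

Emit:
servo_tool([
  [[0,1.2,0],0,0.0],
  [[0,1.2,0],0,0.0],
  [[0,0.2,0],0,0.0],
  [[0,0.1,0],0,0.0],
  [[0,0.1,0],0,0.0],
  [[0,0.1,0],0,0.0],
  [[0,0.1,0],0,0.0],
  [[0,0.1,0],0,0.0],
  [[0,0,0],0,0.0],
  [[0,0,0],0,0.0],
], force=20)

```text
clock: 10.4
ee_pos: [601.5, -266.8, 100.0]
ee_rot: [-1.57, 0.056, -0.055]
wrist_force: [-5.1, 0.9, 4.9]
finger_gap: 0.157
```

Emit:
servo_tool([
  [[-0.2,0.26,0],0,0.0],
  [[-0.18,0.29,0],0,0.0],
  [[-0.16,0.31,0],0,0.0],
  [[-0.15,0.32,0],0,0.0],
  [[-0.13,0.33,0],0,0.0],
  [[-0.11,0.33,0],0,0.0],
  [[-0.09,0.33,0],0,0.0],
  [[-0.06,0.2,0],0,0.0],
  [[0,0,0],0,0.0],
  [[0,0,0],0,0.0],
])

```text
clock: 11.65
ee_pos: [591.0, -266.0, 75.9]
ee_rot: [-1.57, 0.056, -0.055]
wrist_force: [0.3, -0.2, 1.2]
finger_gap: 0.163
```

```bash
python3 look.py 4 240 120 390 255 5 245 95 375 215 5.5
```

```text
11.75 [ 590.9 -266.    75.9] [-1.5701  0.0558 -0.0554] [-0.16 -0.8   1.11] [-0.186 -0.198  0.019] 0.156
[[0.997, -0.0, 0.071], [-0.071, -0.0, 0.997], [-0.0, -1.0, -0.0]]
```

View pics/side4c.png

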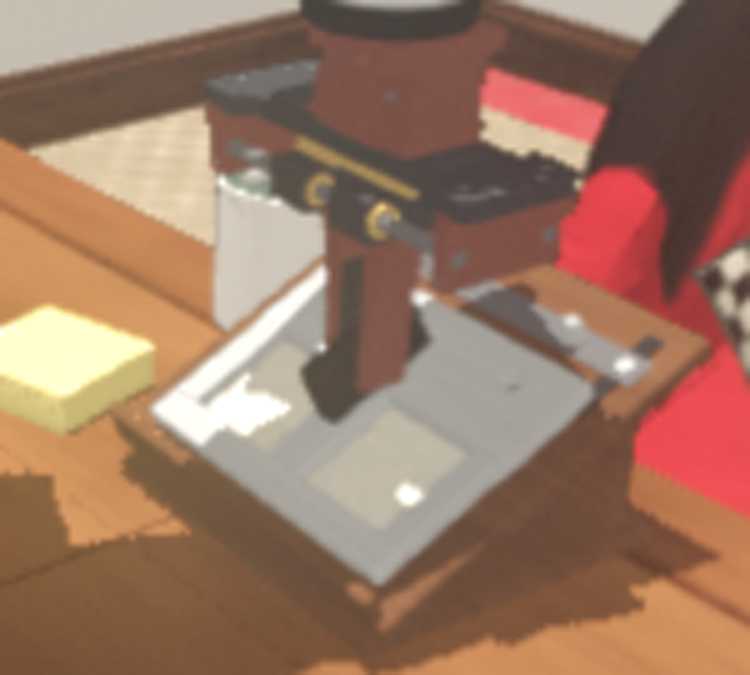

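Run:
```python
from fitheld import *
s=load("pics/side4.npz")
PP=[[-65,85,10],[-65,-85,10],[65,-85,10],[47,-55,10]]
px=un([[153,409],[378,583],[595,392],[514,387]],5,240,120)
v,T,res=fit(s,[590.9,-266,75.9],-0.071,PP,px); print(v,np.degrees(v[1]),res.round(2).tolist())
b=np.load("b0.npy"); B=boardT(b[:4])
P=app(T,[[65,0,0],[-65,0,0],[47,55,0],[47,-55,0]]); print(((P-B[1])@B[0]).round(1).tolist())
```

```text
[14.71600284  0.4525313  36.9895268 ] 25.928133691602508 [[-0.37, 0.82], [-0.54, -0.88], [-0.57, -0.78], [0.13, -0.16]]
[[47.1, -0.1, -1.7], [-82.9, -0.1, -1.5], [29.2, 54.9, -1.7], [29.1, -55.1, -1.7]]
```

Emit:
servo_tool([
  [[0,0.1,0],0,0.0],
  [[0,0.05,0],0,0.0],
  [[0,0.05,0],0,0.0],
  [[0,0,0],0,0.0],
  [[0,0,0],0,0.0],
  [[0,0,0],0,0.0],
  [[0,0,0],0,0.0],
  [[0,0,0],0,0.0],
  [[0,0,0],0,0.0],
  [[0,0,0],0,0.0],
])

```text
clock: 13.0
ee_pos: [591.0, -266.0, 75.9]
ee_rot: [-1.57, 0.056, -0.056]
wrist_force: [-4.9, 2.1, 17.5]
finger_gap: 0.156
```

Run:
```python
from fitheld import *
b=np.load("b0.npy"); B=boardT(b[:4])
def loc(cam,p,z):
    r=least_squares(lambda q:(proj(cam,app(B,[[q[0],q[1],z]]))-p)[0],[40,0]); return r.x.round(1)
s=load("pics/side4.npz"); s0=load("pics/side0.npz"); t0=load("pics/top0.npz")
print('hole',loc(s,un([514,387],5,240,120),10),'edge corner',loc(s,un([595,392],5,240,120),10))
print('corners',loc(s,un([153,409],5,240,120),10),loc(s,un([378,583],5,240,120),10))
print('pin side4',loc(s,un([572,322],5,240,120),14))
print('pins side0',loc(s0,un([396,76],5.9,255,155),14),loc(s0,un([586,173],5.9,255,155),14))
print('pins top0',loc(t0,un([194,117],6,258,115),14),loc(t0,un([455,140],6,258,115),14))
im=cv2.imread("pics/side4.png")
cv2.imwrite("pics/z4.png",cv2.resize(im[175:225,325:380],None,fx=12,fy=12,interpolation=cv2.INTER_CUBIC))
im=cv2.imread("pics/side0.png")
cv2.imwrite("pics/z0.png",cv2.resize(im[155:205,305:380],None,fx=10,fy=10,interpolation=cv2.INTER_CUBIC))
```

```text
hole [ 27.7 -56.7] edge corner [ 45.1 -89.2]
corners [-81.1  84.6] [-84.2 -89.1]
pin side4 [ 68.9 -53.7]
pins side0 [69.3 56.7] [ 69.1 -53.4]
pins top0 [67.9 55.2] [ 68.2 -55.4]
```

View pics/z4.png

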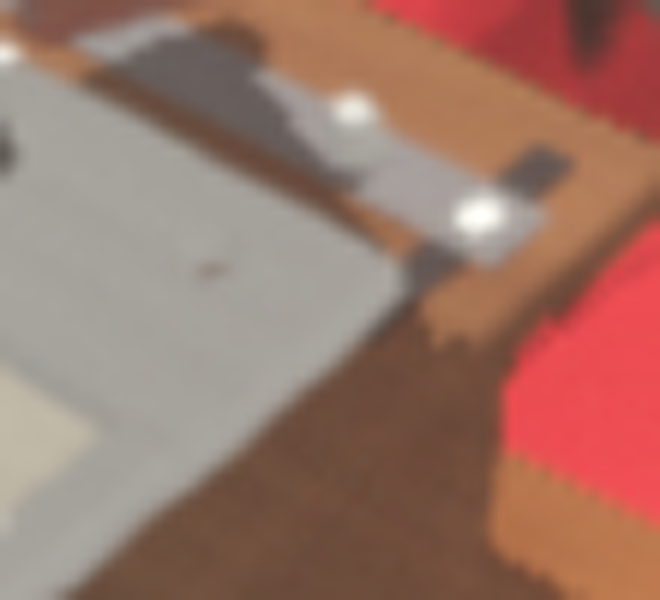

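View pics/z0.png

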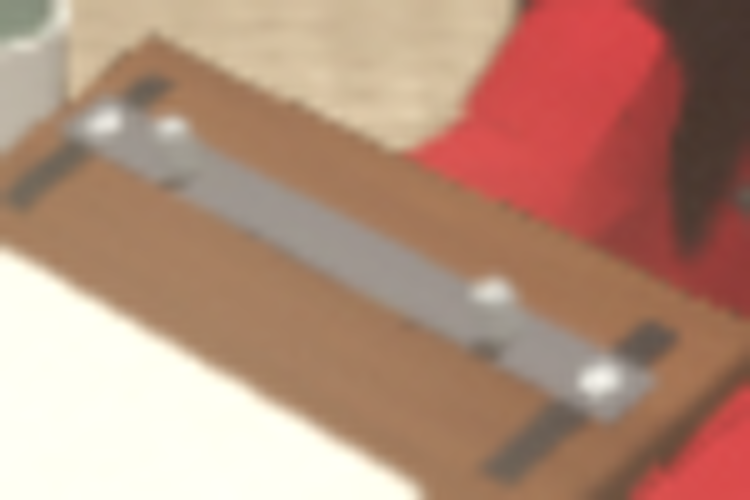

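```bash
cat > ov.py <<'E'
from fitheld import *
def overlay(cam,B,items,box,k,out):
    x0,y0,x1,y1=box
    im=cv2.resize(cam["color"][y0:y1,x0:x1,::-1],None,fx=k,fy=k,interpolation=cv2.INTER_CUBIC)
    for P,col in items:
        q=((proj(cam,app(B,P))-[x0,y0]+.5)*k-.5)
        cv2.polylines(im,[np.round(q*16).astype(int)],True,col,1,cv2.LINE_AA,4)
    cv2.imwrite(out,im)
def circ(x,y,z,r): a=np.linspace(0,2*np.pi,30); return np.c_[x+r*np.cos(a),y+r*np.sin(a),0*a+z]
def rect(cx,cy,z,hx=65,hy=85): return [[cx+hx,cy+hy,z],[cx+hx,cy-hy,z],[cx-hx,cy-hy,z],[cx-hx,cy+hy,z]]
E
python3 - <<'E'
from ov import *
b=np.load("b0.npy"); B=boardT(b[:4]); s=load("pics/side4.npz")
px=68.5
it=[(rect(0,0,0,100,105),(255,0,0))]
for y in(-55,55): it+=[(circ(px,y,14,2.5),(0,0,255)),(circ(px,y,0,4.5),(0,0,255)),(circ(29,y,10,6),(0,255,0))]
it+=[(rect(-18,0,10),(0,255,0)),(rect(-18,0,0),(0,255,255))]
overlay(s,B,it,(255,150,390,250),5.8,"pics/ov4.png")
s=load("pics/side0.npz"); overlay(s,B,it[:7],(255,150,390,250),5.8,"pics/ov0.png")
E
```

View pics/ov4.png

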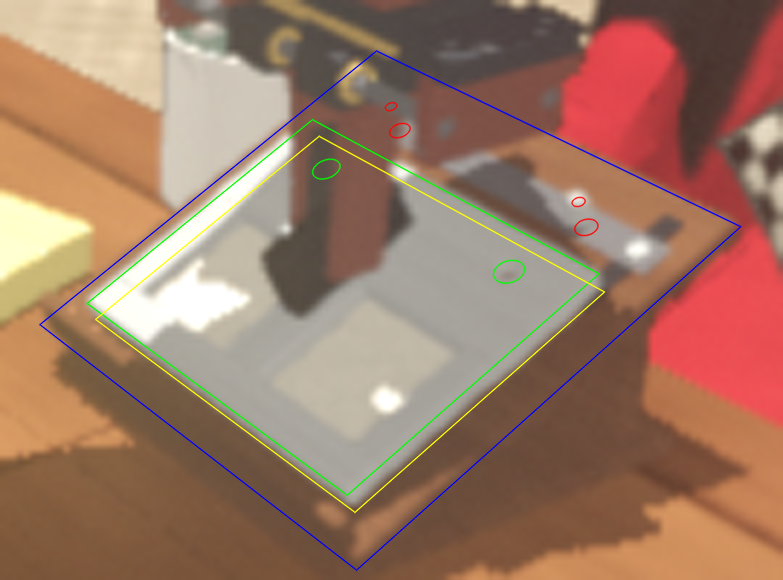

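View pics/ov0.png

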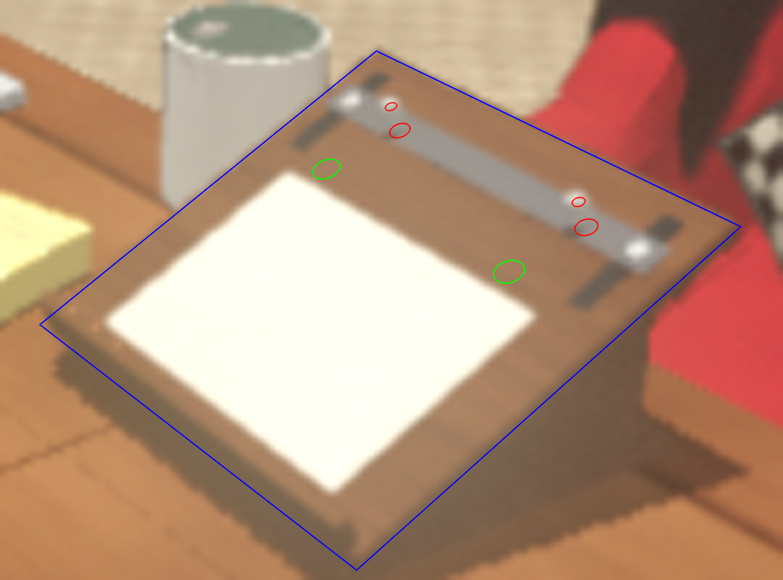

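Emit:
servo_tool([
  [[-0.16,-0.58,0],0,0.0],
  [[-0.4,-0.8,0],0,0.0],
  [[-0.4,-0.8,0],0,0.0],
  [[0.8,-0.39,0],0,0.0],
  [[1.0,-0.49,0],0,0.0],
  [[1.0,-0.49,0],0,0.0],
  [[0.8,-0.38,0],0,0.0],
  [[0,0,0],0,0.0],
  [[0,0,0],0,0.0],
  [[0,0,0],0,0.0],
], force=30)

```text
clock: 14.25
ee_pos: [616.9, -267.7, 113.0]
ee_rot: [-1.57, 0.056, -0.055]
wrist_force: [0.4, 0.5, -2.9]
finger_gap: 0.158
```

```bash
python3 look.py 5 240 100 400 235 4.9 245 95 375 215 5.5
```

```text
14.35 [ 617.  -267.8  113.1] [-1.5699  0.0561 -0.0554] [ 0.37 -0.48 -3.62] [-0.034  0.044 -0.028] 0.156
[[0.997, -0.0, 0.071], [-0.071, 0.0, 0.997], [-0.0, -1.0, 0.0]]
```

View pics/side5c.png

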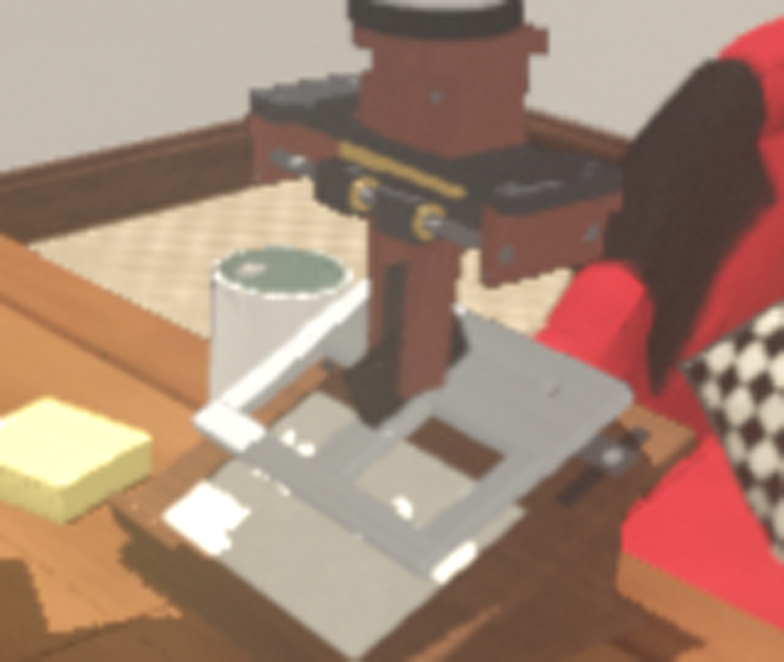

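View pics/top5c.png

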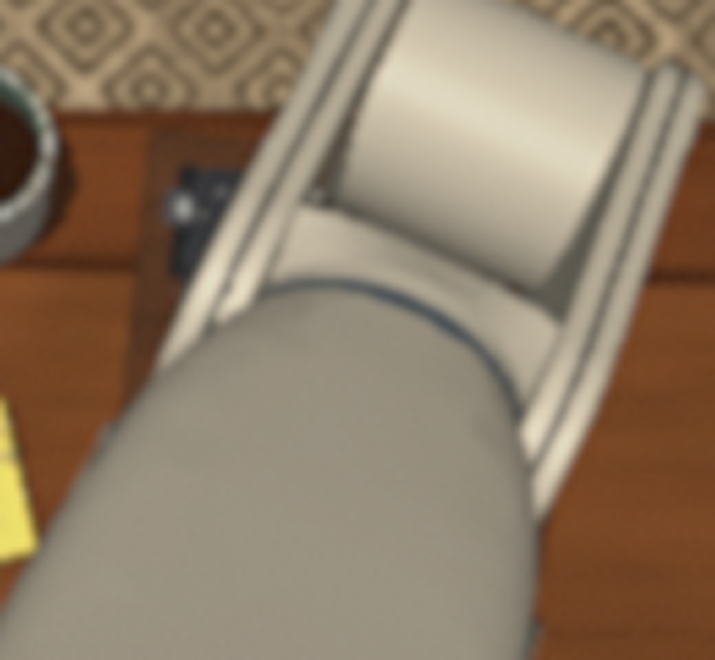

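Run:
```python
from ov import *
b=np.load("b0.npy"); B=boardT(b[:4]); s=load("pics/side5.npz")
PP=[[-65,85,10],[-65,-85,10],[65,-85,10],[47,-55,10]]
px=un([[194,418],[424,576],[634,393],[553,385]],4.9,240,100)
v,T,res=fit(s,[617,-267.8,113.1],-0.071,PP,px); print(v,np.degrees(v[1]),res.round(2).tolist())
P=app(T,[[65,0,0],[-65,0,0],[47,55,0],[47,-55,0]]); print(((P-B[1])@B[0]).round(1).tolist())
h=22; it=[]
for y in(-55,55): it+=[(circ(69,y,h+10,6),(0,255,0))]
it+=[(rect(22,0,h+10),(0,255,0)),(rect(22,0,h),(0,255,255))]
overlay(s,B,it,(255,120,390,250),4.6,"pics/ov5.png")
```

```text
[14.63884287  0.45356602 36.25209439] 25.9874185227579 [[-0.31, 0.9], [-0.58, -0.86], [-0.39, -1.11], [0.35, 0.56]]
[[87.1, -0.1, 21.1], [-42.9, -0.1, 21.1], [69.1, 54.9, 21.1], [69.1, -55.1, 21.1]]
```

View pics/ov5.png

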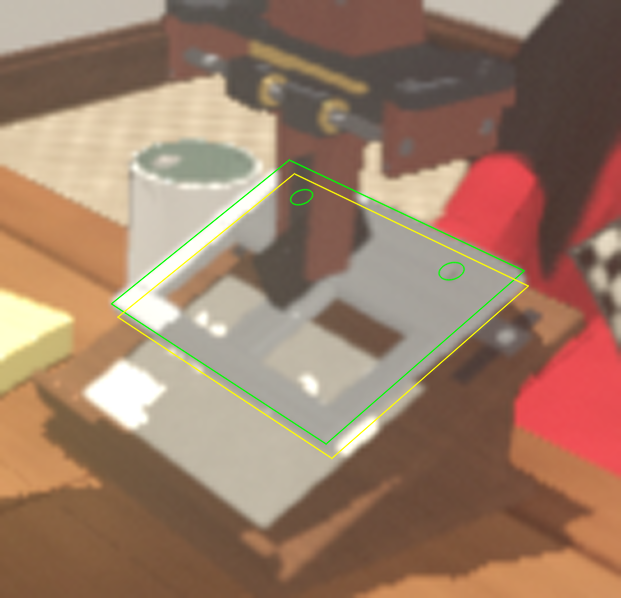

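Emit:
servo_tool([
  [[0.088,0.18,0],0,0.0],
  [[0.088,0.18,0],0,0.0],
  [[0.088,0.18,0],0,0.0],
  [[0.088,0.18,0],0,0.0],
  [[0.044,0.09,0],0,0.0],
  [[0.044,0.09,0],0,0.0],
  [[0.044,0.09,0],0,0.0],
  [[0.044,0.09,0],0,0.0],
  [[0,0,0],0,0.0],
  [[0,0,0],0,0.0],
])

```text
clock: 15.6
ee_pos: [622.6, -268.2, 102.5]
ee_rot: [-1.57, 0.056, -0.056]
wrist_force: [-0.8, 0.1, -4.1]
finger_gap: 0.16
```

```bash
python3 look.py 6 240 100 400 235 4.9 245 95 375 215 5.5
```

```text
15.7 [ 622.7 -268.2  102.5] [-1.5701  0.0556 -0.0556] [-0.62 -0.12 -4.22] [0.091 0.011 0.007] 0.161
[[0.997, -0.0, 0.071], [-0.071, 0.0, 0.997], [-0.0, -1.0, 0.0]]
```

View pics/side6c.png

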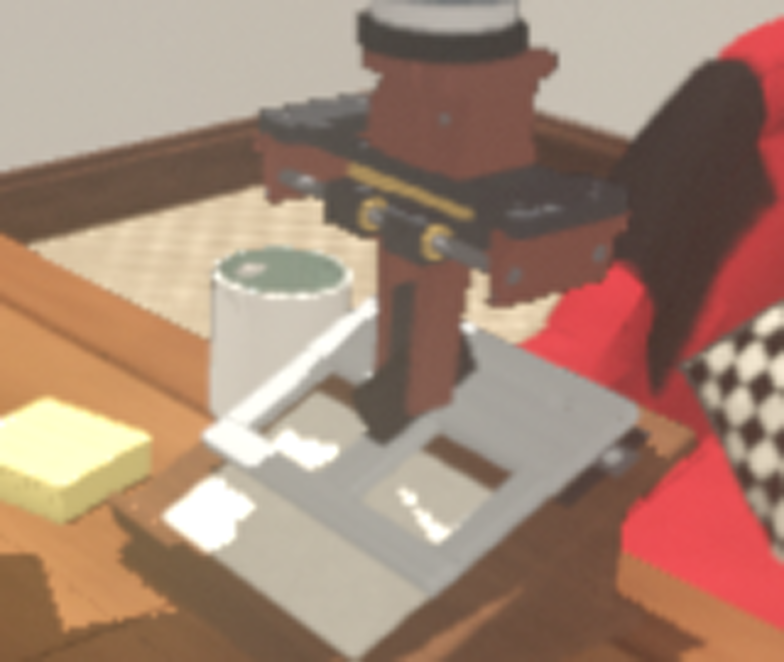

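Emit:
servo_tool([
  [[0.044,0.09,0],0,0.0],
  [[0.044,0.09,0],0,0.0],
  [[0.044,0.09,0],0,0.0],
  [[0.044,0.09,0],0,0.0],
  [[0.044,0.09,0],0,0.0],
  [[0.044,0.09,0],0,0.0],
  [[0,0,0],0,0.0],
  [[0,0,0],0,0.0],
  [[0,0,0],0,0.0],
  [[0,0,0],0,0.0],
])

```text
clock: 16.95
ee_pos: [625.3, -268.4, 97.1]
ee_rot: [-1.57, 0.056, -0.056]
wrist_force: [-0.3, 0.9, -4.8]
finger_gap: 0.161
```

```bash
python3 look.py 7 240 100 400 235 4.9 245 95 375 215 5.5
```

```text
17.05 [ 625.3 -268.4   97. ] [-1.57    0.0557 -0.0555] [ 0.18  0.43 -4.25] [0.158 0.105 0.042] 0.156
[[0.997, -0.0, 0.071], [-0.071, 0.0, 0.997], [-0.0, -1.0, 0.0]]
```

View pics/side7c.png

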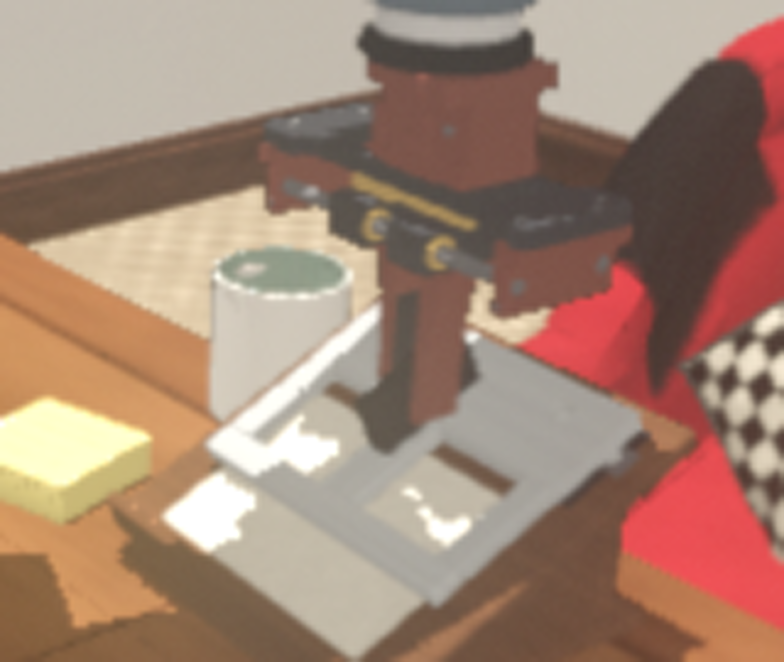

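Emit:
servo_tool([
  [[0.044,0.09,0],0,0.0],
  [[0.044,0.09,0],0,0.0],
  [[0.044,0.09,0],0,0.0],
  [[0.022,0.045,0],0,0.0],
  [[0.022,0.045,0],0,0.0],
  [[0.022,0.045,0],0,0.0],
  [[0,0,0],0,0.0],
  [[0,0,0],0,0.0],
  [[0,0,0],0,0.0],
  [[0,0,0],0,0.0],
])

```text
clock: 18.3
ee_pos: [626.9, -268.5, 93.5]
ee_rot: [-1.57, 0.056, -0.055]
wrist_force: [-3.8, 2.7, 2.1]
finger_gap: 0.163
```

```bash
python3 look.py 8 240 100 400 235 4.9 245 95 375 215 5.5
python3 - <<'E'
import cv2
im=cv2.imread("pics/side8.png")
cv2.imwrite("pics/z8.png",cv2.resize(im[165:225,275:380],None,fx=7.5,fy=7.5,interpolation=cv2.INTER_CUBIC))
E
```

```text
18.4 [ 626.9 -268.5   93.5] [-1.5699  0.056  -0.0552] [-5.06  2.02  1.7 ] [ 0.315  0.547 -0.004] 0.157
[[0.997, -0.001, 0.071], [-0.071, 0.0, 0.997], [-0.001, -1.0, 0.0]]
```

View pics/side8c.png

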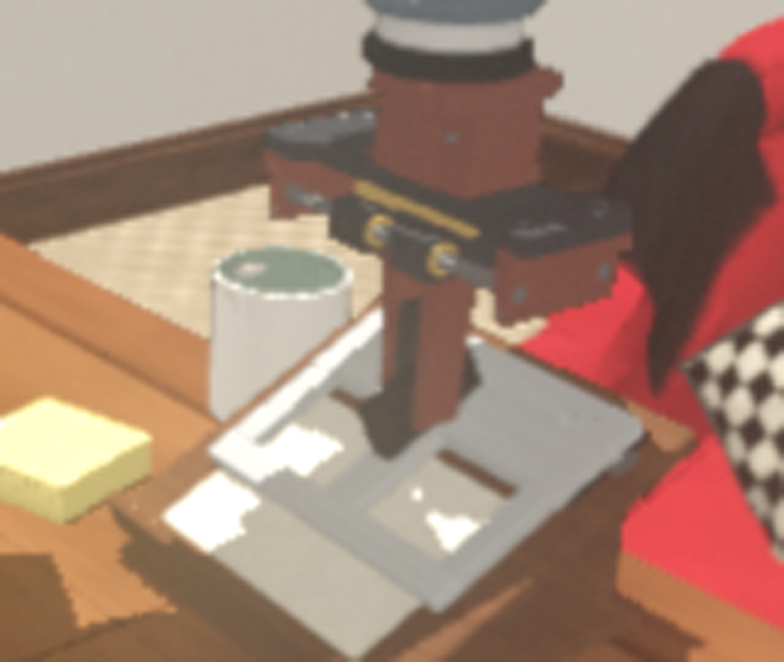

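View pics/z8.png

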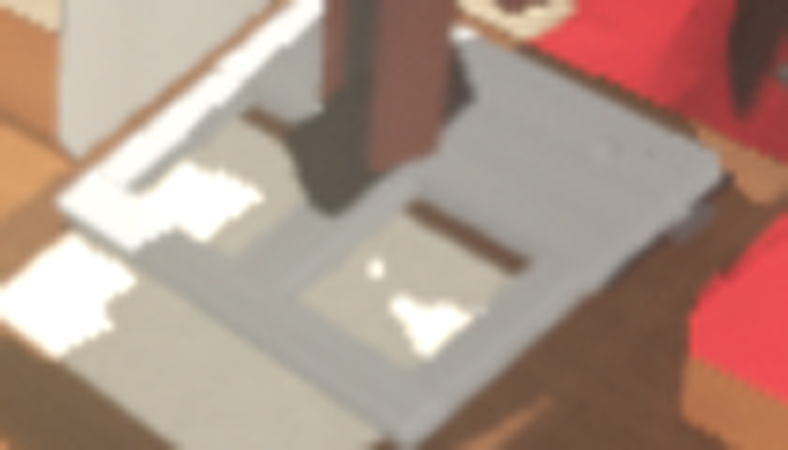

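Emit:
servo_tool([
  [[-0.08,0.04,0.05],0,0.0],
  [[-0.08,0.04,0],0,0.0],
  [[0,0,0],0,0.0],
  [[0.022,0.045,0],0,0.0],
  [[0.022,0.045,0],0,0.0],
  [[0,0,0],0,0.0],
  [[0,0,0],0,0.0],
  [[0,0,0],0,0.0],
  [[0,0,0],0,0.0],
  [[0,0,0],0,0.0],
], force=20)

```text
clock: 19.65
ee_pos: [627.0, -268.5, 93.5]
ee_rot: [-1.571, 0.054, -0.057]
wrist_force: [-5.3, 1.7, 12.3]
finger_gap: 0.156
```

```bash
python3 look.py 9 270 140 390 240 6.5 245 95 375 215 5.5
```

```text
19.75 [ 627.  -268.5   93.5] [-1.5711  0.0541 -0.0573] [-5.07  1.21 12.62] [0.348 0.951 0.002] 0.159
[[0.997, 0.002, 0.071], [-0.071, -0.001, 0.997], [0.002, -1.0, -0.001]]
```

View pics/side9c.png

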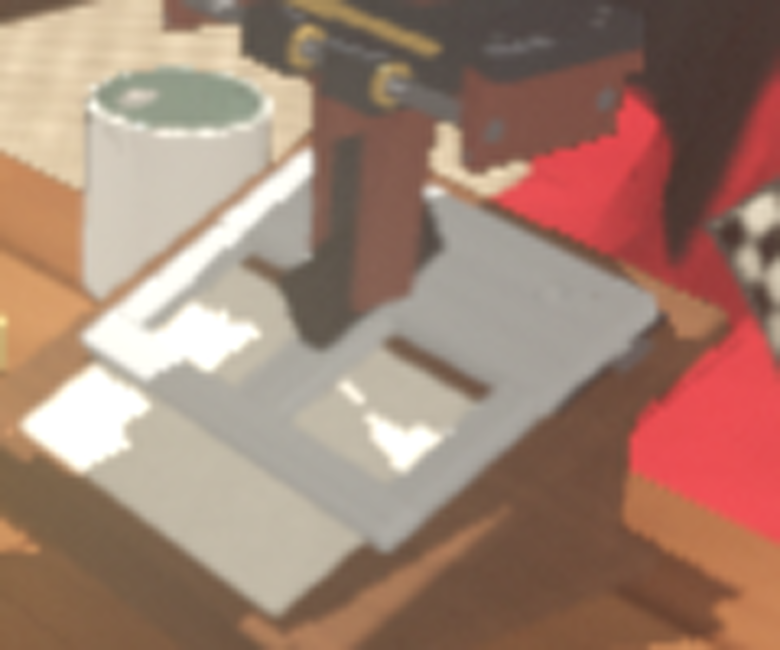

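Emit:
servo_tool([
  [[-0.02,-0.04,0],0,0.0],
  [[-0.02,-0.04,0],0,0.0],
  [[0,0,0],0,0.0],
  [[0,0,0],0,0.45],
  [[0,0,0],0,0.45],
  [[0,0,0],0,0.45],
  [[0,0,0],0,0.45],
  [[0,0,0],0,0.45],
  [[0,0,0],0,0.45],
  [[0,0,0],0,0.45],
])

```text
clock: 21.0
ee_pos: [625.7, -267.9, 92.1]
ee_rot: [-1.57, 0.056, -0.056]
wrist_force: [-0.6, 0.3, 0.3]
finger_gap: 0.451
```

```bash
python3 look.py 10 270 140 390 240 6.5 245 95 375 215 5.5
```

```text
21.1 [ 625.7 -267.9   92.1] [-1.5701  0.0556 -0.0555] [0.37 1.1  0.7 ] [-0.004  0.017 -0.039] 0.453
[[0.997, -0.0, 0.071], [-0.071, 0.0, 0.997], [-0.0, -1.0, 0.0]]
```

View pics/side10c.png

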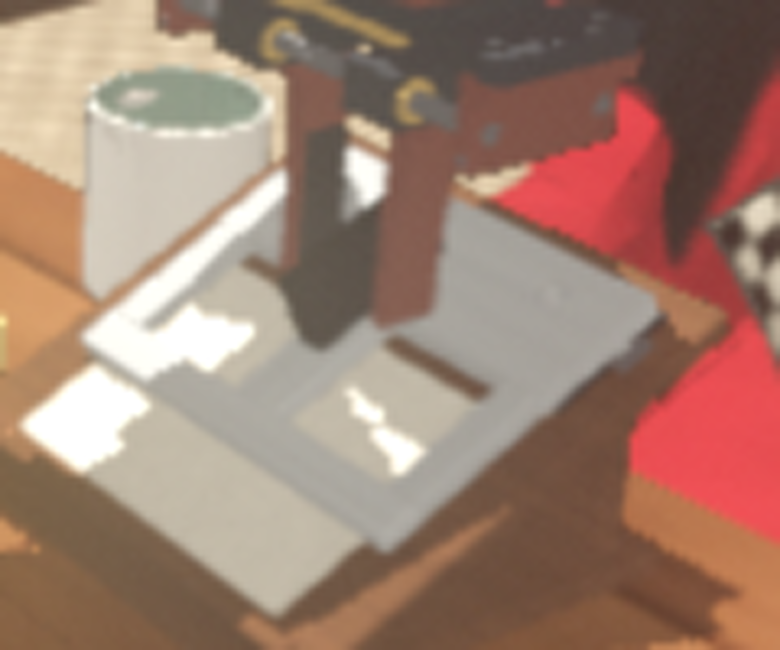

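Emit:
servo_tool([
  [[0,-0.5,0],0,0.45],
  [[0,-1,0],0,0.45],
  [[0,-2,0],0,0.45],
  [[0,-3,0],0,0.6],
  [[0,-3,0],0,0.6],
  [[0,-3,0],0,0.6],
  [[-4,0,0],0,0.6],
  [[-5,0,0],0,0.6],
  [[-5,0,0],0,0.6],
  [[-4,0,0],0,0.6],
])

```text
clock: 22.35
ee_pos: [444.7, -255.1, 218.6]
ee_rot: [-1.571, 0.055, -0.057]
wrist_force: [-0.4, -0.3, -0.7]
finger_gap: 0.599
```

Emit:
servo_tool([
  [[0,-2,4],0,0.6],
  [[0,0,5],0,0.6],
  [[0,0,5],0,0.6],
  [[0,0,5],0,0.6],
  [[0,0,5],0,0.6],
  [[0,0,5],0,0.6],
  [[0,0,3],0,0.6],
  [[0,0,0],0,0.6],
  [[0,0,0],0,0.6],
  [[0,0,0],0,0.6],
])

```text
clock: 23.6
ee_pos: [468.9, 63.0, 237.5]
ee_rot: [-1.57, 0.056, -0.057]
wrist_force: [-0.2, 0.2, 0.1]
finger_gap: 0.595
```

```bash
python3 look.py 11 260 140 390 250 6 250 105 370 215 5.4
python3 - <<'E'
from ov import *
b=np.load("b0.npy"); B=boardT(b[:4])
for n in("side","top"):
    c=load(f"pics/{n}11.npz"); a=load(f"pics/{n}0.npz")
    it=[(circ(69,y,14,2.5),(0,0,255)) for y in(-55,55)]+[(rect(22,0,10),(0,255,0)),(rect(22,0,0),(0,255,255))]
    overlay(c,B,it,(260,140,390,250) if n=="side" else (250,105,370,215),6,f"pics/ov{n}11.png")
E
```

```text
23.7 [468.8  63.1 237.3] [-1.5701  0.0567 -0.0569] [0.37 0.28 1.11] [0.048 0.013 0.007] 0.597
[[0.997, 0.0, 0.072], [-0.072, -0.0, 0.997], [0.0, -1.0, -0.0]]
```

View pics/side11c.png

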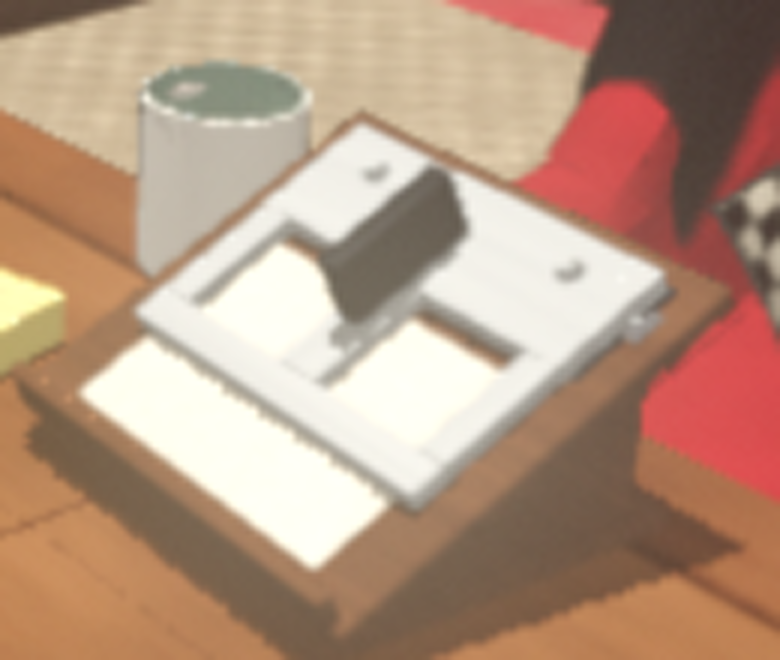

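View pics/top11c.png

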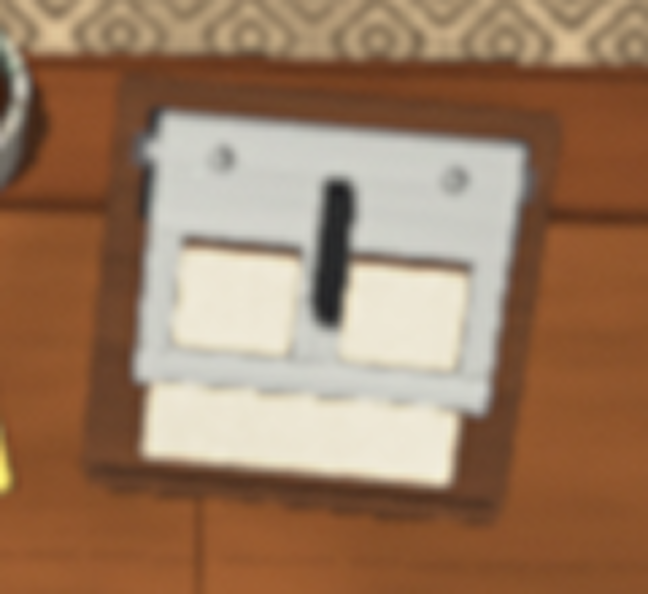

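View pics/ovside11.png

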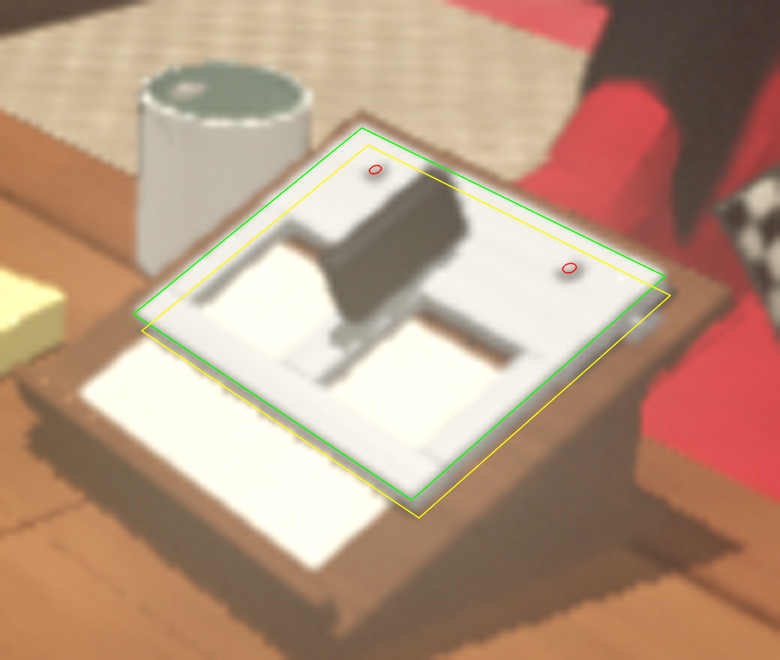

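View pics/top11.png

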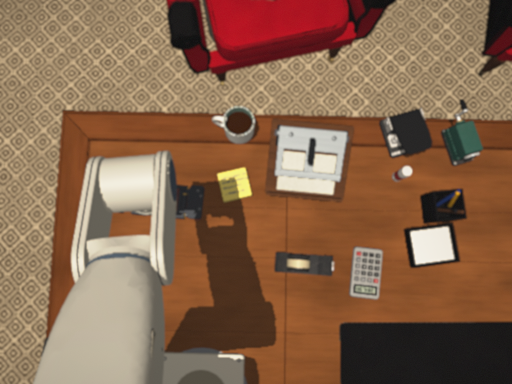

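Both views show the frame flat on the board with a pin through each hole: top crop (223,158) and (456,180), side crop (376,170) and (570,268). The frame outline matches the model lying at z = 0. The other things on the desk haven't moved, and the robot is clear of everything.

```bash
python3 -c "
from station import finish_job
print(finish_job())"
```

```text
the job is handed in; nothing more can be done
None
```

The frame hangs on both pins and lies flat on the board over the sheet, grip side out. I let go only once it was seated. I handed the job in at about 24 s of the 61 s.

- **How it was done:** The tool can't be tilted, so I gripped the rib and pressed the frame's top edge on the board below the bar. That swung the frame in the pads to the board's 26° slope. I then lifted it clear, moved it 40 mm up the slope over the pins and lowered it square to the board. I pressed it down with about 16 N, eased off, opened the hand and withdrew.
- **Pin bar:** From the pictures, the bar is clamped about 8–9 mm above its mid setting.
- **Last checks:**
  - Both final pictures show a pin in each hole, and the side view matches the frame outline modelled flat on the board.
  - Lowered onto the pins, the tool stopped within 0.1 mm of the height at which the frame had lain flat before.
  - The other things on the desk look unmoved, and the robot was clear of everything. The highest force I read was about 18 N.
- **One disagreement:** Just before full seating, a force of about 5 N pointed partly down the slope, so the holes may have been slightly high on the pins. I commanded a small shift down the slope, but the tool did not move while the frame was held against the board. The frame stayed in place when I let go.

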